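# Daily check of the bench scale

### The arm

A 6-joint arm with a two-finger parallel gripper is mounted at the origin on the work surface. World frame = base frame: x ahead of the robot, y to its left, z up, the work surface at z = 0. Lengths are in m, angles in rad, forces in N, time in s.
With the tool pointing down it reaches from about 0.425 to 0.95 m from the base axis. Payload 3.5 kg.
Tool frame: the origin (TCP) lies between the finger pads; the fingertips stand 25 mm ahead of it and the grasp point (between the pads) lies 6 mm ahead of it (ctrl.finger_overhang is the distance from the TCP to the fingertips, in m); x points along the fingers, y is the direction in which the jaws open and shut, and the axes are right-handed (so a half turn about x gives the same grasp; the last joint's range is limited). The gripper opens to 85 mm and grips with 20 to 120 N. Pads are 22 mm wide; open, the fingers measure 114 mm over their backs; the gripper's body (76 mm by 85 mm) begins 54 mm behind the grasp point. The pads swing forward as they close: fully open they stand 13 mm farther back than shut.
Start: joints at [0.95, 0.286, 1.577, -0, 1.279, -0.15], TCP at [0.306, 0.602, 0.256] pointing down, gripper open.
Joint ranges: [-2.77, 2.77], [-0.9, 2.22], [0.21, 2.48], [-1.53, 4.67], [0.24, 2.81], [-2.84, 2.84]. Speed limits (rad/s): [2.79, 2.79, 3.14, 3.14, 3.14, 3.14].

### API

Orientations are given as a unit quaternion [x, y, z, w].
In Python, from plant import ctrl gives the robot as it stands.
- The arm moves only by the tool play_rows, never from a script. Its argument "targets" is a list of rows, each an object with "delta_pos": the shift along the world's x, y, z normalised to -1 to 1, where 1 is 1000 mm, a list of three; "delta_rot": the turn, a rotation vector about the world's x, y, z normalised to -1 to 1, where 1 is pi rad, a list of three; "claw": the finger opening in mm, from 0 to 85.4. In form: [{"delta_pos": [tx, ty, tz], "delta_rot": [wx, wy, wz], "claw": claw}, ...]. A call has 1 to 20 rows; each row is the pose to reach, as a shift and turn from the pose measured when the call began, turning the shorter way round; what a row does not reach only later rows make up. A row lasts 1/12 s, in which the tool goes at most 41.7 mm and 7.16 degrees, less where a joint would pass 70% of its speed; a pose out of reach is approached as far as the arm can. A call with a number of a shift or a turn outside -1 to 1 is refused whole. A call with a gripper value outside its range is refused whole. The fingers move at their own pace and stop on an object; "newtons" is the grip in N (left out, the last holds). Time passes only in rows, so rows that repeat a pose let the fingers close. It gives the time, the measured TCP pose, the force and the opening at its end, in the units of the state.
- ctrl.get_state(): the state, without advancing time (a new reading comes with each control period).
- ctrl.read_camera(name): name is "scene" or "side" or "wrist"; returns the picture (480x640x3 uint8, blue, green, red); there is no depth.
- ctrl.calibration(name): a dict with "fx", "fy", "cx", "cy" (pixels), "camera_from_world" (4x4, takes a point from world to camera coordinates). Camera axes: x right, y down, z forward; pixel columns grow to the right and rows downward; lengths in m; the calibration is good to about 2 mm. A picture is of the moment at which its call begins: read the wrist's pose just before it. calibration takes no time and is no camera call; for the wrist camera it gives the pose at the moment of the call.
- ctrl.sign_off(): hands the job in, once; it reports no verdict.
The state is a dict: "time": time; "qpos": joint angles; "dq": joint speeds; "joint_efforts": joint torques, N m; "eef_pos": TCP position; "tcp_rot": TCP orientation; "contact_force": force on the tool from outside, world axes, zero at the start; "wrist_torque": the same for the moment, N m; "opening": opening from 0.0 (shut) to 1.0 (fully open).
Only numpy, scipy, OpenCV 4.12 (cv2) and the standard library are available. Lean on these libraries where they do the work, as an engineer would, in place of code of your own. Each camera call takes 0.05 s, during which the arm holds its last target. There are 200 camera calls.

### The job

Do the daily check of the bench scale: lift the empty cup off the pan and stack it, fully down, in the other cup on the bench, press the zero key while the pan is empty, then take the largest check weight out of its sloping stand and set it down gently, upright and in the middle of the pan, and leave it there for the reading. Do not push the pan down hard, and leave the stack of cups standing on the bench and everything else where it is.

Things in the scene. Friction and masses are not known exactly. Their poses are not given: they have to be found in the camera images.
- scale: White bench scale, fixed: housing 180 mm wide, 255 mm deep, its top 62 mm high (x from -0.165 to 0.090, y from -0.09 to 0.09). Origin: on the bench under the pan centre. Its -x side is the front, towards the robot: a keypad panel that slopes down to the front, with display, four flat keys and the zero key. It carries the round pan.
- pan_centre (a point): Middle of the upper face of the round steel pan (150 mm diameter, flat, 5 mm thick, two fine engraved rings of 54 and 98 mm diameter about its middle). It lies 82 mm above the bench when the pan is empty and goes down with the pan.
- pan (a joint): Downward travel of the sprung pan in metres: 0 when empty, about 0.0005 under an empty cup, about 0.005 under the 500 g weight (spring 900 N/m, lightly damped, settles in under a second); its overload stop is at 0.014 and the pan must not be driven down beyond 0.0125.
- zero_key_top (a point): Middle of the cap of the zero key, the one large round key (24 mm diameter, in a 40 mm bezel) at the right-hand end of the keypad panel seen from the robot (scale frame x -0.133, y -0.055, 57 mm above the bench). The point's z axis points out of the key, leaning 0.31 rad to the front of the scale. The point goes down with the key.
- zero_key (a joint): Travel of the sprung zero key in metres, along its own axis: 0 released, 0.006 fully down (1.5 N to start, 5 N fully down); it counts as pressed beyond 0.003.
- cup_a: White plastic stacking cup standing off-centre on the scale pan, open side up, 80 mm high, about 60 g. Origin: centre of its underside, z up its axis. Lower part: a cone, 36 mm diameter at the foot, 53 mm at 54 mm height. Above it a straight collar, 66 mm outer diameter, from 54 to 80 mm height, wall 3 mm, with a flat shoulder beneath.
- cup_b: The other cup, exactly like cup_a, standing on the bench at one side of the scale. When cup_a is stacked in it, the shoulder of cup_a rests on its rim, so cup_a's origin is 26 mm above cup_b's and only the collar of cup_a shows; sideways play is about 1.5 mm.
- stand: Dark wooden weight stand, fixed, 190 mm long (y), 85 deep, 70 high, at the other side of the scale from cup_b. Origin: on the bench under its middle. Its top slopes 30 degrees down to its -x side (the robot's) and has three bores in a row, 25 mm deep, square to the slope, in which the weights stand, leaning 30 degrees to the stand's -x. The largest is at the +y end (stand y 0.058; bore 45 mm).
- weight_500: The largest check weight, 500 g, polished steel: a cylinder of 42 mm diameter and 40 mm height, a neck of 20 mm diameter, and a round knob of 30 mm diameter from 53 to 68 mm height (straight-sided from 53 to 66). Origin: centre of its underside, z along its axis to the knob. At the start it leans 30 degrees from vertical and comes out along its own axis.
- weight_200: The middle weight in the stand, same shape, 50 mm high, 31 mm diameter; 78 mm from the largest one. Stays in its bore.
- weight_100: The smallest weight in the stand, same shape, 40 mm high, 25 mm diameter. Stays in its bore.
- caliper: Digital caliper lying on the bench right of the scale's rear, 230 mm long, 14 mm high, to be left alone.
- workpiece: Drilled aluminium block, 60 x 95 x 28 mm, at the right behind, to be left alone.
- ring_gauge: Dark steel ring gauge, 84 mm outside diameter, 24 mm high, at the left behind, to be left alone.
- jar: Parts jar with black cap, 60 mm diameter, 85 mm high, left of the scale's rear, to be left alone.

How it is judged:
On the way, in this order (a step that is already met when the one before it is completed fails the run):
1. the cup from the pan stands fully down in the other cup on the bench, released (horizontal distance between cup_a and cup_b below 0.006 m and z of cup_a in the frame of cup_b between 0.02 and 0.031 m and angle between each of cup_a, cup_b's own z axis and vertical below 0.1 rad and height (world z) of cup_b below 0.008 m and contact force between the fingers and cup_a below 0.1 N), for 0.2 s.
2. the zero key is pressed while the pan is empty (value of joint zero_key above 0.003 m and value of joint pan below 0.001 m and contact force between scale and cup_a below 0.1 N and contact force between scale and weight_500 below 0.1 N), for 0.05 s.
At the end, for the whole second after the job is handed in: Largest weight upright (0.06 rad), at rest, released on the pan within 12 mm of its centre, pan sunk 3 to 7.5 mm; the pan's cup released and upright in the other one (within 6 mm sideways, 20 to 31 mm above it), the lower cup upright on the bench; zero key up again (all of step 1 and horizontal distance between weight_500 and pan_centre below 0.012 m and angle between weight_500's own z axis and vertical below 0.06 rad and contact force between weight_500 and scale above 3 N and value of joint pan between 0.003 and 0.0075 m and contact force between the fingers and weight_500 below 0.1 N and linear speed of weight_500 below 0.02 m/s and value of joint zero_key below 0.0015 m); the robot touches nothing.
It fails at once if the pan is driven down onto its overload stop (more than 12.5 mm) (value of joint pan above 0.0125 m).
It fails at once if the largest weight is dropped (falls free of the fingers faster than 0.35 m/s) (linear speed of weight_500 above 0.35 m/s and contact force between the fingers and weight_500 below 0.1 N).
It fails at once if another weight or a bystander is moved by more than 25 mm (distance of any of weight_200, weight_100, caliper, workpiece, ring_gauge, jar from where it was at the start of the episode above 0.025 m).
It fails at once if the lower cup is pushed more than 60 mm or knocked over (distance of cup_b from where it was at the start of the episode above 0.06 m or angle between cup_b's own z axis and vertical above 0.7 rad).
It also fails if it takes over 58 s, if anything falls off the work surface, if the arm or the gripper's body presses on something with over 40 N, if the wrist force passes 120 N, or if a joint passes its speed limit or range.

## Working session

There is one attempt and no reset: what is moved stays moved. The work goes in short steps, Python scripts to look and compute and a tool call to move; the robot and the scene stay as the last step left them, time stands still between calls to the robot, and variables do not carry over. Pictures are saved under pics/ and viewed, about 8 in all and at most 12, crops included, and the job is handed in when it is done.

Besides the shell and the picture viewer there is one more tool, called after "Emit:" as name(argument=value, ...), one argument or row to a line, values as JSON. play_rows: Moves the arm, as the interface text tells. Its arguments: {"type":"object","properties":{"targets":{"type":"array"},"newtons":{"type":"number"}},"required":["targets"]}

```bash
ls; mkdir -p pics; python3 - <<'E'
from plant import ctrl
import cv2, numpy as np
np.set_printoptions(precision=4,suppress=True)
print(ctrl.get_state(), ctrl.finger_overhang)
for n in ("scene","side"):
    cv2.imwrite(f"pics/{n}0.png",ctrl.read_camera(n)); c=ctrl.calibration(n); print(n,c)
E
```

```text
pics
{'time': 0.0, 'qpos': array([ 0.95  ,  0.2872,  1.5782, -0.    ,  1.2786, -0.15  ]), 'dq': array([ 0.0002,  0.0003, -0.0002, -0.0002,  0.0016, -0.0024]), 'joint_efforts': array([  0.002 , -40.5981, -29.263 ,  -0.0001,   0.0059,   0.    ]), 'eef_pos': array([0.3058, 0.6011, 0.2549]), 'tcp_rot': array([ 0.1641,  0.6879, -0.1657,  0.6873]), 'contact_force': array([-0.2338, -0.29  ,  0.3492]), 'wrist_torque': array([-0.0924,  0.0663, -0.0125]), 'opening': 1.0048514203244874} 0.025
scene {'fx': 589.8436235213243, 'fy': 589.8436235213243, 'cx': 323.998589797286, 'cy': 235.80128166607489, 'camera_from_world': array([[-0.5688,  0.8225, -0.0059,  0.3519],
       [ 0.479 ,  0.3254, -0.8152, -0.2242],
       [-0.6686, -0.4665, -0.5791,  1.8228],
       [ 0.    ,  0.    ,  0.    ,  1.    ]])}
side {'fx': 559.2396687588598, 'fy': 559.2396687588598, 'cx': 313.07166391824654, 'cy': 233.68975720552586, 'camera_from_world': array([[-0.9814, -0.1915, -0.0103,  0.5957],
       [-0.0834,  0.4747, -0.8762,  0.1294],
       [ 0.1727, -0.8591, -0.4818,  1.3412],
       [ 0.    ,  0.    ,  0.    ,  1.    ]])}
```

View pics/scene0.png

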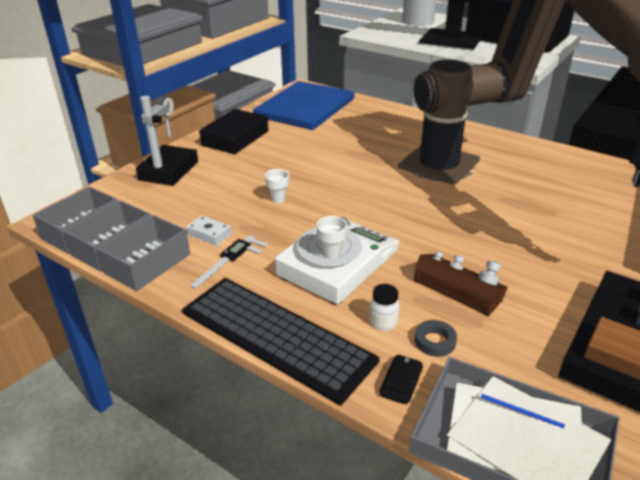

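View pics/side0.png

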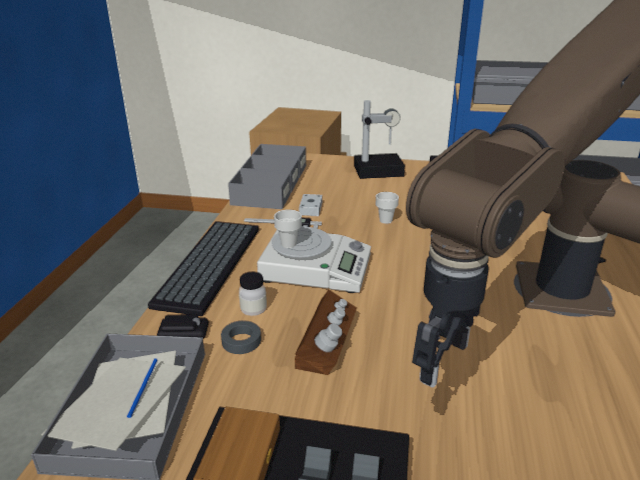

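The scene view shows cup_a on the pan (~332,237), cup_b (~278,186) and the 500 g weight (~490,272). The side view shows them at (288,228), (387,207) and (328,338). I'll enlarge both views.

```bash
python3 - <<'E'
import cv2
a=cv2.imread('pics/scene0.png')[160:320,255:515]; a=cv2.resize(a,None,fx=3,fy=3,interpolation=cv2.INTER_CUBIC)
b=cv2.imread('pics/side0.png')[180:375,240:410]; b=cv2.resize(b,None,fx=3,fy=3,interpolation=cv2.INTER_CUBIC)
for im,u0,v0 in((a,255,160),(b,240,180)):
    for u in range(0,im.shape[1],60): cv2.putText(im,str(u0+u//3),(u,8),0,.3,(0,0,255),1); cv2.line(im,(u,10),(u,16),(0,0,255),1)
    for v in range(0,im.shape[0],60): cv2.putText(im,str(v0+v//3),(0,v+4),0,.3,(0,0,255),1); cv2.line(im,(22,v),(28,v),(0,0,255),1)
cv2.imwrite('pics/a.png',a);cv2.imwrite('pics/b.png',b)
E
```

```text
(no output)
```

View pics/a.png

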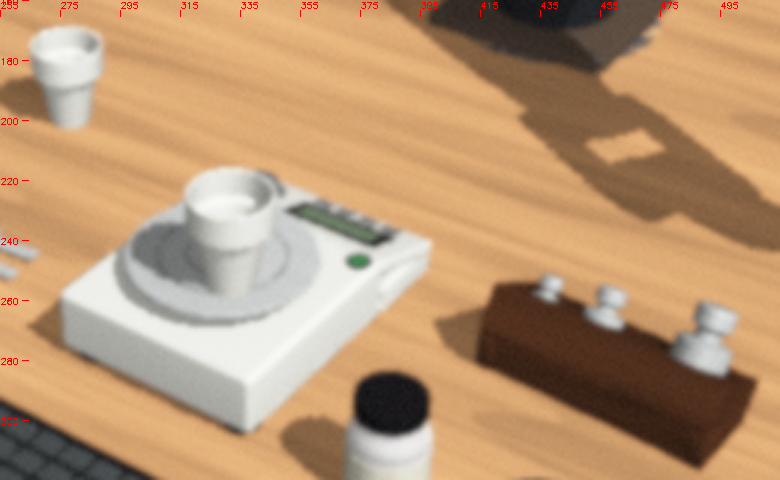

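View pics/b.png

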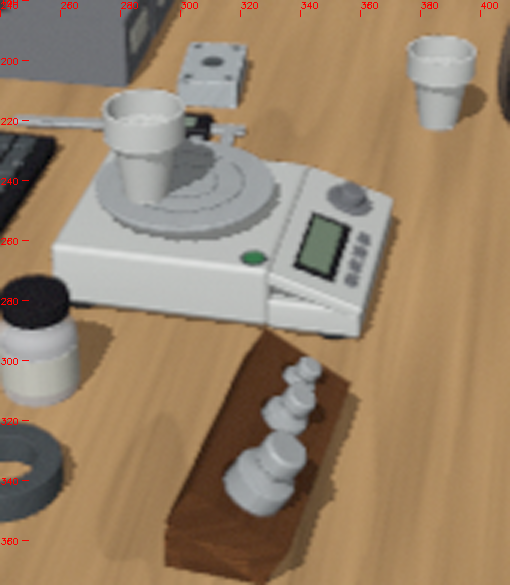

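```bash
cat > h.py <<'E'
import numpy as np, cv2
from plant import ctrl
from scipy.optimize import least_squares
np.set_printoptions(precision=4,suppress=True)
def P(n,X,c=None):
    c=c or ctrl.calibration(n); X=np.atleast_2d(X); T=c["camera_from_world"]
    q=X@T[:3,:3].T+T[:3,3]; return np.c_[c["fx"]*q[:,0]/q[:,2]+c["cx"],c["fy"]*q[:,1]/q[:,2]+c["cy"]]
def ray(n,uv,z,c=None):
    c=c or ctrl.calibration(n); T=c["camera_from_world"]; R=T[:3,:3]; o=-R.T@T[:3,3]
    d=R.T@np.array([(uv[0]-c["cx"])/c["fx"],(uv[1]-c["cy"])/c["fy"],1]); return o+d*(z-o[2])/d[2]
def tri(obs):
    f=lambda X:np.concatenate([P(n,X)[0]-uv for n,uv in obs])
    r=least_squares(f,[.6,0,.05]); return r.x,r.fun
def pose(obs,x0):  # obs (cam, local pt, uv); fits x,y,yaw
    def f(p):
        c,s=np.cos(p[2]),np.sin(p[2]); R=np.array([[c,-s,0],[s,c,0],[0,0,1]])
        return np.concatenate([P(n,R@np.array(l)+[p[0],p[1],0])[0]-uv for n,l,uv in obs])
    r=least_squares(f,x0,loss='soft_l1'); return r.x,r.fun.reshape(-1,2)
E
python3 - <<'E'
from h import *
A=lambda u,v:("scene",(255+u/3,160+v/3))
B=lambda u,v:("side",(240+u/3,180+v/3))
for n,a,b in (("a rim",(229,190),(145.5,107)),("a foot",(228,284),(146,195)),("b rim",(66,46),(441,50)),("b foot",(69,120),(439,121)),("knob",(716,318),(284,452)),("pan",(220,252),(187,185))):
    print(n,*tri([A(*a),B(*b)]), ray("scene",A(*a)[1],.08), ray("side",B(*b)[1],.08))
sc=[A(246,381)[:1]+((.09,.09,.062),)+A(246,381)[1:]]
def o(F,l,u,v): n,uv=F(u,v); return (n,l,uv)
S=[o(A,(.09,.09,.062),246,381),o(A,(.09,-.09,.062),62,292),o(B,(.09,.09,.062),54,247),o(B,(-.133,-.055,.057),350,197),o(B,(0,0,.082),187,185),o(A,(0,0,.082),220,250)]
print("scale",*pose(S,[.6,0,0]))
S=[o(B,(.0425,-.095,.07),265,332),o(B,(.0425,.095,.07),168,517),o(B,(.0425,.095,0),165,563),o(B,(-.0425,.095,0),262,583),o(B,(-.0425,-.095,.021),350,380),o(A,(.0425,-.095,0),478,362),o(A,(.0425,.095,0),700,468)]
print("stand",*pose(S,[.6,.2,0]))
E
```

```text
a rim [0.6556 0.0462 0.1606] [ 0.0971  0.4039  0.186  -0.4223] [ 0.5561 -0.0213  0.08  ] [ 0.6944 -0.1056  0.08  ]
a foot [0.6581 0.0469 0.0787] [ 0.0114  0.0427  0.0209 -0.0441] [0.6594 0.0477 0.08  ] [0.6576 0.0492 0.08  ]
b rim [ 0.4423 -0.2776  0.0772] [-0.0181 -0.0955 -0.0364  0.0964] [ 0.4466 -0.274   0.08  ] [ 0.442  -0.2721  0.08  ]
b foot [ 0.4408 -0.2808 -0.0028] [-0.0989 -0.4715 -0.1896  0.4714] [ 0.5448 -0.1929  0.08  ] [ 0.4322 -0.1236  0.08  ]
knob [0.494  0.3605 0.0812] [-0.2589 -0.8055 -0.3599  0.6614] [0.4949 0.3616 0.08  ] [0.4939 0.3569 0.08  ]
pan [0.6287 0.0201 0.0778] [ 0.161   0.6242  0.2953 -0.6386] [0.6295 0.0201 0.08  ] [0.6279 0.0272 0.08  ]
scale [ 0.63    0.025  -0.0452] [[ 1.5387 -0.212 ]
 [-1.1383 -1.4053]
 [-1.9363 -0.6047]
 [ 1.3965 -1.4273]
 [-0.6348 -1.2085]
 [ 1.6284  0.7695]]
stand [ 0.5142  0.3    -0.0994] [[ -6.4094  -3.3181]
 [ -1.3619 -10.9148]
 [  0.566    1.5407]
 [  9.959    3.3315]
 [  2.4576   5.1408]
 [ -1.1092  -0.116 ]
 [ -0.3355   1.0966]]
```

```bash
cat >> h.py <<'E'
from scipy.spatial.transform import Rotation as Ro
def quatR(xdir,ydir):
    x=np.array(xdir,float);x/=np.linalg.norm(x);y=np.array(ydir,float);y-=x*(x@y);y/=np.linalg.norm(y)
    return Ro.from_matrix(np.c_[x,y,np.cross(x,y)])
def go(pos,R=None):
    s=ctrl.get_state(); r=Ro.from_quat(s["tcp_rot"])
    if R is not None:   # half turn about tool x gives same grasp
        c=[R*Ro.from_euler('x',a) for a in (0,np.pi)]; c.sort(key=lambda q:(q*r.inv()).magnitude())
        rv=[(q*r.inv()).as_rotvec() for q in c]
    else: rv=[np.zeros(3)]
    d=np.array(pos)-s["eef_pos"]; print("dpos",d,"rot/pi",[v/np.pi for v in rv],"rows",np.linalg.norm(d)/.0417,[np.degrees(np.linalg.norm(v))/7.16 for v in rv])
E
python3 - <<'E'
from h import *
s=ctrl.get_state(); print(Ro.from_quat(s["tcp_rot"]).as_matrix())
T=ctrl.calibration("wrist")["camera_from_world"]; o=-T[:3,:3].T@T[:3,3]; print("cam in tool",Ro.from_quat(s["tcp_rot"]).inv().apply(o-s["eef_pos"]),"fwd in tool",Ro.from_quat(s["tcp_rot"]).inv().apply(T[2,:3]),ctrl.calibration("wrist")["fx"])
# view weight: above, down
go([.45,.33,.27],quatR([0,0,-1],[-.1,-1,0]))
E
```

```text
[[-0.0012  0.4536  0.8912]
 [-0.0017  0.8912 -0.4536]
 [-1.     -0.0021 -0.0003]]
cam in tool [-0.1178  0.001  -0.0715] fwd in tool [ 0.9604 -0.0006  0.2787] 365.4414321011154
dpos [ 0.1442 -0.2711  0.0149] rot/pi [array([ 0.0006, -0.0003,  0.1181]), array([-0.0004, -0.0009, -0.8819])] rows 7.372657923247308 [np.float64(2.9695204962550434), np.float64(22.170194645988804)]
```

Emit:
play_rows(
  targets=[
    {"delta_pos": [0.144,-0.271,0.015],"delta_rot": [0,0,0.118],"claw": 85},
    {"delta_pos": [0.144,-0.271,0.015],"delta_rot": [0,0,0.118],"claw": 85},
    {"delta_pos": [0.144,-0.271,0.015],"delta_rot": [0,0,0.118],"claw": 85},
    {"delta_pos": [0.144,-0.271,0.015],"delta_rot": [0,0,0.118],"claw": 85},
    {"delta_pos": [0.144,-0.271,0.015],"delta_rot": [0,0,0.118],"claw": 85},
    {"delta_pos": [0.144,-0.271,0.015],"delta_rot": [0,0,0.118],"claw": 85},
    {"delta_pos": [0.144,-0.271,0.015],"delta_rot": [0,0,0.118],"claw": 85},
    {"delta_pos": [0.144,-0.271,0.015],"delta_rot": [0,0,0.118],"claw": 85},
    {"delta_pos": [0.144,-0.271,0.015],"delta_rot": [0,0,0.118],"claw": 85},
    {"delta_pos": [0.144,-0.271,0.015],"delta_rot": [0,0,0.118],"claw": 85},
  ],
)

```text
time: 0.93
eef_pos: [0.4501, 0.3293, 0.2697]
tcp_rot: [0.036, 0.707, -0.037, 0.706]
contact_force: [-0.8, 1.1, -0.8]
opening: 0.99
```

```bash
cat >> h.py <<'E'
import json
def snap(name):
    s=ctrl.get_state(); c=ctrl.calibration("wrist"); im=ctrl.read_camera("wrist"); cv2.imwrite(f"pics/{name}.png",im)
    json.dump({k:(v.tolist() if hasattr(v,'tolist') else v) for k,v in c.items()},open(f"pics/{name}.json","w"))
    print(s["time"],s["eef_pos"],s["opening"],s["contact_force"]); return im
def cal(name):
    c=json.load(open(f"pics/{name}.json")); c["camera_from_world"]=np.array(c["camera_from_world"]); return c
E
python3 -c "
from h import *
snap('w1')"
```

```text
0.9333 [0.4501 0.3293 0.2697] 0.9904056550236606 [-0.7964  1.0823 -0.7644]
```

View pics/w1.png

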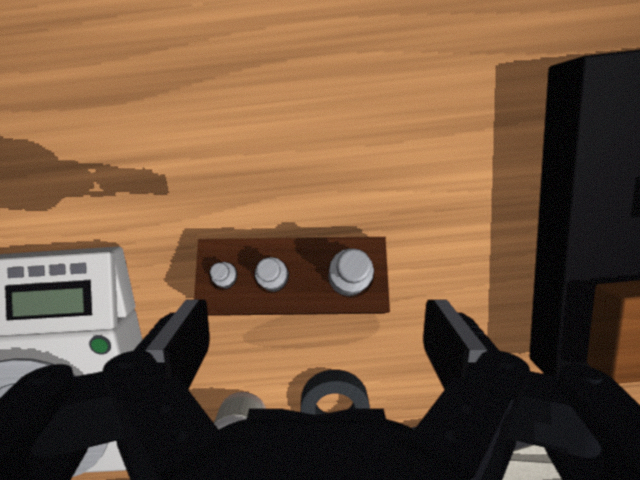

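The wrist view shows the 500 g knob top at about (354,264) and the stand corners at (198,239), (386,237), (389,311) and (194,314). I'll fit the stand from those corners.

```bash
python3 - <<'E'
from h import *
c=cal('w1'); cor=[((-.0425,-.095),(198,239)),((-.0425,.095),(386,237)),((.0425,.095),(389,311)),((.0425,-.095),(194,314))]
def f(p,fix=None):
    zf,zb=(p[3],p[4]) if fix is None else fix
    cc,s=np.cos(p[2]),np.sin(p[2])
    return np.concatenate([P('',[p[0]+cc*l[0]-s*l[1],p[1]+s*l[0]+cc*l[1],zf if l[0]<0 else zb],c)[0]-uv for l,uv in cor])
r=least_squares(f,[.51,.3,-.1,.02,.07]);print(r.x,r.fun)
p=least_squares(lambda p:f(p,(.021,.07)),[.51,.3,-.1]);print(p.x,p.fun)
x,y,a=p.x
# predicted weight: bore mouth on slope mid
R=Ro.from_euler('z',a)*Ro.from_euler('y',-np.pi/6)
m=np.array([x,y,0])+Ro.from_euler('z',a).apply([0,.058,.0455])
for h in (15,28,35,43): q=m+R.apply([0,0,h/1000]); print(h,q,P('',q,c),P('scene',q),P('side',q))
E
```

```text
[ 0.5141  0.2987 -0.0954  0.0416  0.0463] [-3.8822 -3.1922  1.5242 -2.5889 -4.4379  3.9767  6.9279  2.1092]
[ 0.5106  0.2991 -0.0883] [  2.0667 -11.1177  -2.2046 -11.7271   0.5184  11.7625  -0.3984  11.1924]
15 [0.5082 0.3576 0.0585] [[350.7741 270.5731]] [[487.998  276.2773]] [[327.2702 338.7578]]
28 [0.5018 0.3581 0.0697] [[351.9359 268.3537]] [[490.1969 270.7814]] [[330.5168 334.7789]]
35 [0.4983 0.3585 0.0758] [[352.5982 267.0887]] [[491.3845 267.8133]] [[332.2824 332.615 ]]
43 [0.4943 0.3588 0.0827] [[353.389  265.5779]] [[492.7447 264.4137]] [[334.3155 330.1233]]
```

```bash
python3 - <<'E'
from h import *
c=cal('w1'); d=.0368; cor=[((-d,-.095),(198,239)),((-d,.095),(386,237)),((d,.095),(389,311)),((d,-.095),(194,314))]
def f(p):
    zf,zb=.0275,.07
    cc,s=np.cos(p[2]),np.sin(p[2])
    return np.concatenate([P('',[p[0]+cc*l[0]-s*l[1],p[1]+s*l[0]+cc*l[1],zf if l[0]<0 else zb],c)[0]-uv for l,uv in cor])
p=least_squares(f,[.51,.3,-.1]);print(p.x,p.fun)
# knob top + body top from three views, weight axis leaning 30 deg about stand yaw
a=p.x[2]; ax=(Ro.from_euler('z',a)*Ro.from_euler('y',-np.pi/6)).apply([0,0,1])
g=lambda X:np.concatenate([P('',X,c)[0]-(354,264),P('scene',X)[0]-(493.7,264.3),P('side',X)[0]-(334.7,329)])
r=least_squares(g,[.49,.36,.08]);print("knobtop",r.x,r.fun,"axis",ax)
go([.657,.047,.30],quatR([0,0,-1],[.1,1,0]))
E
```

```text
[ 0.5098  0.2995 -0.0886] [ 0.8466 -4.9977 -1.0047 -5.5694  1.0374  5.6567 -0.8955  5.0711]
knobtop [0.4927 0.3594 0.0841] [ 0.0388  0.3301 -0.326  -0.6609  0.3998  0.8512] axis [-0.498   0.0442  0.866 ]
dpos [ 0.2074 -0.2832  0.0303] rot/pi [array([ 0.0006, -0.0005,  0.0004]), array([-0.0007, -0.0009, -0.9996])] rows 8.448798223141027 [np.float64(0.021120643261734653), np.float64(25.130273804535594)]
```

Emit:
play_rows(
  targets=[
    {"delta_pos": [0.207,-0.282,0.03],"delta_rot": [0,0,0],"claw": 85},
    {"delta_pos": [0.207,-0.282,0.03],"delta_rot": [0,0,0],"claw": 85},
    {"delta_pos": [0.207,-0.282,0.03],"delta_rot": [0,0,0],"claw": 85},
    {"delta_pos": [0.207,-0.282,0.03],"delta_rot": [0,0,0],"claw": 85},
    {"delta_pos": [0.207,-0.282,0.03],"delta_rot": [0,0,0],"claw": 85},
    {"delta_pos": [0.207,-0.282,0.03],"delta_rot": [0,0,0],"claw": 85},
    {"delta_pos": [0.207,-0.282,0.03],"delta_rot": [0,0,0],"claw": 85},
    {"delta_pos": [0.207,-0.282,0.03],"delta_rot": [0,0,0],"claw": 85},
    {"delta_pos": [0.207,-0.282,0.03],"delta_rot": [0,0,0],"claw": 85},
    {"delta_pos": [0.207,-0.282,0.03],"delta_rot": [0,0,0],"claw": 85},
    {"delta_pos": [0.207,-0.282,0.03],"delta_rot": [0,0,0],"claw": 85},
  ],
)

```text
time: 1.9
eef_pos: [0.6567, 0.0491, 0.2987]
tcp_rot: [0.035, 0.707, -0.036, 0.705]
contact_force: [-0.6, 0.2, -0.4]
opening: 0.996
```

```bash
python3 -c "
from h import *
snap('w2')"
```

```text
1.9 [0.6567 0.0491 0.2987] 0.9960326574140933 [-0.5623  0.2026 -0.4333]
```

View pics/w2.png

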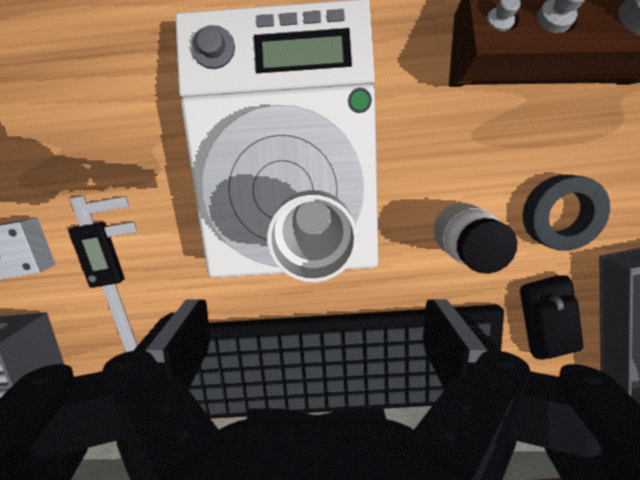

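The wrist view shows the cup rim as an ellipse centred at about (312,237). The pan rings are centred at (283,186) and the zero key cap is at about (210,41).

```bash
python3 - <<'E'
from h import *
c=cal('w2')
print("cup rim",ray('',(312,237),.1615,c), "left/right",ray('',(267,237),.1615,c),ray('',(358,237),.1615,c))
pan=ray('',(283,186),.082,c); print("pan",pan,"L/R",ray('',(202,186),.082,c),ray('',(363,186),.082,c))
key=ray('',(210,41),.057,c); print("key",key)
for yaw in (-.045,-.07,-.09): print(yaw, pan+Ro.from_euler('z',yaw).apply([-.133,-.055,-.025]))
print("housing rear corners", ray('',(209,276),.062,c),ray('',(377,268),.062,c))
rim=ray('',(312,237),.1615,c)
go([rim[0],rim[1],.158])
E
```

```text
cup rim [0.657  0.0471 0.1615] left/right [0.6537 0.0147 0.1615] [0.6604 0.0803 0.1615]
pan [0.6281 0.0225 0.082 ] L/R [ 0.6206 -0.0512  0.082 ] [0.6355 0.0953 0.082 ]
key [ 0.4974 -0.0283  0.057 ]
-0.045 [ 0.4928 -0.0264  0.057 ]
-0.07 [ 0.4916 -0.023   0.057 ]
-0.09 [ 0.4907 -0.0203  0.057 ]
housing rear corners [ 0.7156 -0.0679  0.062 ] [0.7243 0.1063 0.062 ]
dpos [ 0.0008 -0.0028 -0.1408] rot/pi [array([0., 0., 0.])] rows 3.3777293046304435 [np.float64(0.0)]
```

Emit:
play_rows(
  targets=[
    {"delta_pos": [0.001,-0.002,-0.04],"delta_rot": [0,0,0],"claw": 85},
    {"delta_pos": [0.001,-0.002,-0.08],"delta_rot": [0,0,0],"claw": 85},
    {"delta_pos": [0.001,-0.002,-0.11],"delta_rot": [0,0,0],"claw": 85},
    {"delta_pos": [0.001,-0.002,-0.13],"delta_rot": [0,0,0],"claw": 85},
    {"delta_pos": [0.001,-0.002,-0.139],"delta_rot": [0,0,0],"claw": 85},
    {"delta_pos": [0.001,-0.002,-0.139],"delta_rot": [0,0,0],"claw": 85},
    {"delta_pos": [0.001,-0.002,-0.139],"delta_rot": [0,0,0],"claw": 85},
    {"delta_pos": [0.001,-0.002,-0.139],"delta_rot": [0,0,0],"claw": 60},
    {"delta_pos": [0.001,-0.002,-0.139],"delta_rot": [0,0,0],"claw": 60},
    {"delta_pos": [0.001,-0.002,-0.139],"delta_rot": [0,0,0],"claw": 60},
    {"delta_pos": [0.001,-0.002,-0.139],"delta_rot": [0,0,0],"claw": 60},
    {"delta_pos": [0.001,-0.002,-0.139],"delta_rot": [0,0,0],"claw": 60},
    {"delta_pos": [0.001,-0.002,-0.139],"delta_rot": [0,0,0],"claw": 60},
  ],
  newtons=25,
)

```text
time: 3.03
eef_pos: [0.6579, 0.048, 0.161]
tcp_rot: [0.035, 0.706, -0.035, 0.706]
contact_force: [-0.0, 0.9, 1.9]
opening: 0.764
```

Emit:
play_rows(
  targets=[
    {"delta_pos": [0,0,0.02],"delta_rot": [0,0,0],"claw": 60},
    {"delta_pos": [0,0,0.05],"delta_rot": [0,0,0],"claw": 60},
    {"delta_pos": [0,0,0.09],"delta_rot": [0,0,0],"claw": 60},
    {"delta_pos": [-0.15,-0.32,0.09],"delta_rot": [0,0,0],"claw": 60},
    {"delta_pos": [-0.15,-0.32,0.09],"delta_rot": [0,0,0],"claw": 60},
    {"delta_pos": [-0.15,-0.32,0.09],"delta_rot": [0,0,0],"claw": 60},
    {"delta_pos": [-0.15,-0.32,0.09],"delta_rot": [0,0,0],"claw": 60},
    {"delta_pos": [-0.15,-0.32,0.09],"delta_rot": [0,0,0],"claw": 60},
    {"delta_pos": [-0.15,-0.32,0.09],"delta_rot": [0,0,0],"claw": 60},
    {"delta_pos": [-0.15,-0.32,0.09],"delta_rot": [0,0,0],"claw": 60},
    {"delta_pos": [-0.15,-0.32,0.09],"delta_rot": [0,0,0],"claw": 60},
    {"delta_pos": [-0.15,-0.32,0.09],"delta_rot": [0,0,0],"claw": 60},
    {"delta_pos": [-0.15,-0.32,0.09],"delta_rot": [0,0,0],"claw": 60},
    {"delta_pos": [-0.15,-0.32,0.09],"delta_rot": [0,0,0],"claw": 60},
  ],
)

```text
time: 4.2
eef_pos: [0.5069, -0.2729, 0.2503]
tcp_rot: [0.036, 0.707, -0.036, 0.705]
contact_force: [0.0, 0.3, 0.2]
opening: 0.768
```

```bash
python3 -c "
from h import *
snap('w3')"
```

```text
4.2 [ 0.5069 -0.2729  0.2503] 0.7682631314744491 [0.0108 0.2746 0.2235]
```

View pics/w3.png

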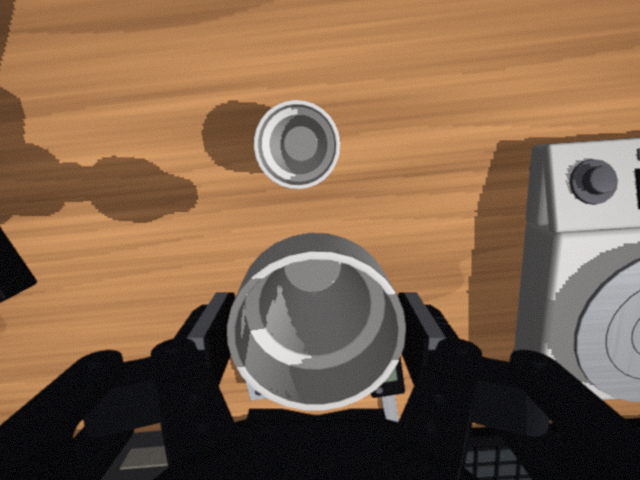

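The wrist view shows cup_b's rim centred at about (297,144.5). The held cup's rim is at about (316,331).

```bash
python3 - <<'E'
from h import *
c=cal('w3')
b=ray('',(297,144.5),.08,c); print("cup b",b,ray('',(254,144.5),.08,c),ray('',(340,144.5),.08,c))
a=ray('',(316,331),.251,c); print("held",a,ray('',(228,331),.251,c),ray('',(404,331),.251,c),ray('',(316,252),.251,c),ray('',(316,410),.251,c))
s=ctrl.get_state(); print("need", b-a, b-s["eef_pos"])
E
```

```text
cup b [ 0.4424 -0.2796  0.08  ] [ 0.439  -0.3122  0.08  ] [ 0.4458 -0.2469  0.08  ]
held [ 0.5042 -0.2714  0.251 ] [ 0.5009 -0.3029  0.251 ] [ 0.5074 -0.2399  0.251 ] [ 0.4745 -0.2683  0.251 ] [ 0.5381 -0.2749  0.251 ]
need [-0.0618 -0.0082 -0.171 ] [-0.0651 -0.0077 -0.1704]
```

Emit:
play_rows(
  targets=[
    {"delta_pos": [-0.0635,-0.008,0],"delta_rot": [0,0,0],"claw": 60},
    {"delta_pos": [-0.0635,-0.008,0],"delta_rot": [0,0,0],"claw": 60},
    {"delta_pos": [-0.0635,-0.008,-0.03],"delta_rot": [0,0,0],"claw": 60},
    {"delta_pos": [-0.0635,-0.008,-0.06],"delta_rot": [0,0,0],"claw": 60},
    {"delta_pos": [-0.0635,-0.008,-0.085],"delta_rot": [0,0,0],"claw": 60},
    {"delta_pos": [-0.0635,-0.008,-0.1],"delta_rot": [0,0,0],"claw": 60},
    {"delta_pos": [-0.0635,-0.008,-0.115],"delta_rot": [0,0,0],"claw": 60},
    {"delta_pos": [-0.0635,-0.008,-0.125],"delta_rot": [0,0,0],"claw": 60},
    {"delta_pos": [-0.0635,-0.008,-0.132],"delta_rot": [0,0,0],"claw": 60},
    {"delta_pos": [-0.0635,-0.008,-0.136],"delta_rot": [0,0,0],"claw": 60},
    {"delta_pos": [-0.0635,-0.008,-0.136],"delta_rot": [0,0,0],"claw": 60},
    {"delta_pos": [-0.0635,-0.008,-0.136],"delta_rot": [0,0,0],"claw": 60},
    {"delta_pos": [-0.0635,-0.008,-0.136],"delta_rot": [0,0,0],"claw": 60},
  ],
)

```text
time: 5.33
eef_pos: [0.4445, -0.2803, 0.1154]
tcp_rot: [0.035, 0.706, -0.036, 0.706]
contact_force: [-0.2, 0.3, -0.6]
opening: 0.77
```

Emit:
play_rows(
  targets=[
    {"delta_pos": [0,0,-0.003],"delta_rot": [0,0,0],"claw": 60},
    {"delta_pos": [0,0,-0.006],"delta_rot": [0,0,0],"claw": 60},
    {"delta_pos": [0,0,-0.007],"delta_rot": [0,0,0],"claw": 60},
    {"delta_pos": [0,0,-0.007],"delta_rot": [0,0,0],"claw": 60},
    {"delta_pos": [0,0,-0.007],"delta_rot": [0,0,0],"claw": 60},
  ],
)

```text
time: 5.75
eef_pos: [0.4447, -0.2802, 0.1089]
tcp_rot: [0.036, 0.706, -0.036, 0.706]
contact_force: [-1.4, 1.8, 3.9]
opening: 0.773
```

Emit:
play_rows(
  targets=[
    {"delta_pos": [0,0,-0.002],"delta_rot": [0,0,0],"claw": 60},
    {"delta_pos": [0,0,-0.003],"delta_rot": [0,0,0],"claw": 60},
    {"delta_pos": [0,0,-0.003],"delta_rot": [0,0,0],"claw": 60},
  ],
)

```text
time: 6.0
eef_pos: [0.4456, -0.28, 0.1084]
tcp_rot: [0.036, 0.706, -0.035, 0.706]
contact_force: [-2.7, 5.1, 14.0]
opening: 0.769
```

Emit:
play_rows(
  targets=[
    {"delta_pos": [0,0,0],"delta_rot": [0,0,0],"claw": 85},
    {"delta_pos": [0,0,0],"delta_rot": [0,0,0],"claw": 85},
    {"delta_pos": [0,0,0],"delta_rot": [0,0,0],"claw": 85},
    {"delta_pos": [0,0,0],"delta_rot": [0,0,0],"claw": 85},
    {"delta_pos": [0,0,0.03],"delta_rot": [0,0,0],"claw": 85},
    {"delta_pos": [0,0,0.07],"delta_rot": [0,0,0],"claw": 85},
    {"delta_pos": [0,0,0.11],"delta_rot": [0,0,0],"claw": 85},
    {"delta_pos": [0,0,0.11],"delta_rot": [0,0,0],"claw": 85},
  ],
)

```text
time: 6.67
eef_pos: [0.4489, -0.2831, 0.2274]
tcp_rot: [0.033, 0.702, -0.039, 0.711]
contact_force: [1.0, -1.1, 1.2]
opening: 0.99
```

```bash
python3 - <<'E'
from h import *
im=snap('w4')
a=cv2.resize(ctrl.read_camera('side')[170:250,350:430],(480,480),interpolation=cv2.INTER_CUBIC)
b=ctrl.read_camera('scene'); cv2.imwrite('pics/scene4.png',b); b=cv2.resize(b[150:230,240:320],(480,480),interpolation=cv2.INTER_CUBIC)
w=cv2.resize(im[60:380,160:480],(480,480))
m=np.hstack([a,b,w]); cv2.imwrite('pics/m4.png',cv2.resize(m,(800,267)))
E
```

```text
6.6667 [ 0.4489 -0.2831  0.2274] 0.9897990816413673 [ 0.9598 -1.0536  1.1623]
```

View pics/m4.png

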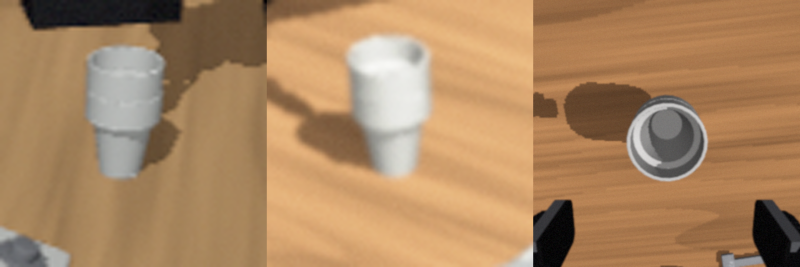

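Both fixed views show the two collars flush one above the other, so cup_a is fully down and the stack is upright. Next is the zero key.

```bash
python3 - <<'E'
from h import *
print(ray('',(601,179),.057,cal('w3')),ray('',(210,41),.057,cal('w2')))
k=np.array([.4945,-.0275,.057]); kz=Ro.from_euler('z',-.05).apply([-np.sin(.31),0,np.cos(.31)])
print(P('side',k),P('scene',k))
R=quatR(-kz,[.05,1,0])
go(k+kz*.065,R); print(k+kz*.065, kz)
E
```

```text
[ 0.4975 -0.0284  0.057 ] [ 0.4974 -0.0283  0.057 ]
[[358.2806 243.5654]] [[343.087  218.6945]]
dpos [ 0.0292  0.2535 -0.0994] rot/pi [array([-0.0078, -0.0981,  0.0161]), array([ 0.1519, -0.0109, -0.972 ])] rows 6.567662070265494 [np.float64(2.5078277179224346), np.float64(24.73278338739384)]
[ 0.4747 -0.0265  0.1189] [-0.3047  0.0152  0.9523]
```

Emit:
play_rows(
  targets=[
    {"delta_pos": [0.031,0.253,0.0],"delta_rot": [-0.008,-0.098,0.016],"claw": 0},
    {"delta_pos": [0.031,0.253,0.0],"delta_rot": [-0.008,-0.098,0.016],"claw": 0},
    {"delta_pos": [0.031,0.253,0.0],"delta_rot": [-0.008,-0.098,0.016],"claw": 0},
    {"delta_pos": [0.031,0.253,0.0],"delta_rot": [-0.008,-0.098,0.016],"claw": 0},
    {"delta_pos": [0.031,0.253,0.0],"delta_rot": [-0.008,-0.098,0.016],"claw": 0},
    {"delta_pos": [0.031,0.253,-0.03],"delta_rot": [-0.008,-0.098,0.016],"claw": 0},
    {"delta_pos": [0.031,0.253,-0.06],"delta_rot": [-0.008,-0.098,0.016],"claw": 0},
    {"delta_pos": [0.031,0.253,-0.099],"delta_rot": [-0.008,-0.098,0.016],"claw": 0},
    {"delta_pos": [0.031,0.253,-0.099],"delta_rot": [-0.008,-0.098,0.016],"claw": 0},
    {"delta_pos": [0.031,0.253,-0.099],"delta_rot": [-0.008,-0.098,0.016],"claw": 0},
    {"delta_pos": [0.031,0.253,-0.099],"delta_rot": [-0.008,-0.098,0.016],"claw": 0},
  ],
)

```text
time: 7.73
eef_pos: [0.4769, -0.0276, 0.1198]
tcp_rot: [0.015, 0.589, -0.021, 0.807]
contact_force: [-0.1, 0.5, 0.5]
opening: -0.0
```

```bash
python3 - <<'E'
from h import *
im=snap('w5'); cv2.imwrite('pics/w5c.png',cv2.resize(im[140:380,160:480],None,fx=2,fy=2))
k=np.array([.4965,-.028,.057]); kz=Ro.from_euler('z',-.05).apply([-np.sin(.31),0,np.cos(.31)])
go(k+kz*.025,quatR(-kz,[.05,1,0]))
E
```

```text
7.7333 [ 0.4769 -0.0276  0.1198] -5.8847337443238554e-05 [-0.0929  0.4627  0.4881]
dpos [ 0.011   0.0004 -0.0404] rot/pi [array([0.0005, 0.0009, 0.0005]), array([ 0.3058, -0.0162, -0.9516])] rows 1.0054861769893424 [np.float64(0.028038910013494137), np.float64(25.13035369773076)]
```

View pics/w5c.png

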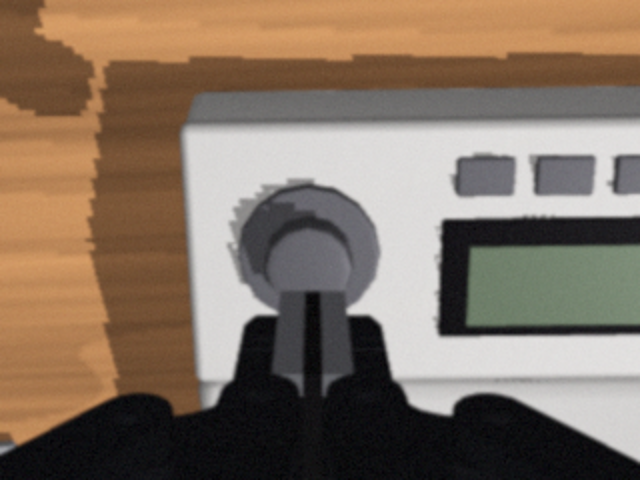

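The crop shows the closed fingertips lined up sideways with the key cap, whose centre is at about (314.5,274) in full-frame pixels.

```bash
python3 - <<'E'
from h import *
k=ray('',(314.5,274),.057,cal('w5')); print(k)
kz=Ro.from_euler('z',-.05).apply([-np.sin(.31),0,np.cos(.31)])
go(k+kz*.025)
E
```

```text
[ 0.499  -0.0284  0.057 ]
dpos [ 0.0135  0.     -0.0404] rot/pi [array([0., 0., 0.])] rows 1.0228206697398488 [np.float64(0.0)]
```

Emit:
play_rows(
  targets=[
    {"delta_pos": [0.009,0,-0.03],"delta_rot": [0,0,0],"claw": 0},
    {"delta_pos": [0.0125,0,-0.0395],"delta_rot": [0,0,0],"claw": 0},
    {"delta_pos": [0.0132,0,-0.0415],"delta_rot": [0,0,0],"claw": 0},
    {"delta_pos": [0.0132,0,-0.0415],"delta_rot": [0,0,0],"claw": 0},
    {"delta_pos": [0.0132,0,-0.0415],"delta_rot": [0,0,0],"claw": 0},
  ],
)

```text
time: 8.2
eef_pos: [0.4926, -0.0292, 0.0823]
tcp_rot: [0.014, 0.587, -0.022, 0.81]
contact_force: [-1.2, -1.9, 3.0]
opening: 0.0
```

Emit:
play_rows(
  targets=[
    {"delta_pos": [0,0,-0.001],"delta_rot": [0,0,0],"claw": 0},
    {"delta_pos": [0,0,-0.001],"delta_rot": [0,0,0],"claw": 0},
    {"delta_pos": [0,0,-0.001],"delta_rot": [0,0,0],"claw": 0},
  ],
)

```text
time: 8.45
eef_pos: [0.4931, -0.0294, 0.0823]
tcp_rot: [0.014, 0.586, -0.022, 0.81]
contact_force: [-1.2, -1.1, 2.6]
opening: 0.002
```

```bash
python3 - <<'E'
from h import *
s=ctrl.get_state(); print(s["qpos"],s["contact_force"],s["joint_efforts"])
R=Ro.from_quat(s["tcp_rot"]).as_matrix(); tip=s["eef_pos"]+.025*R[:,0]; print("tip",tip,R[:,0])
k=np.array([.499,-.0284,.057]); kz=Ro.from_euler('z',-.05).apply([-np.sin(.31),0,np.cos(.31)]); print("tip height along key axis",(tip-k)@kz,(tip-np.array([.4965,-.028,.057]))@kz)
E
```

```text
[-0.2994 -0.0228  2.3015  0.1394  0.5565 -1.9256] [-1.1898 -1.1317  2.5801] [  0.4809 -21.3618 -22.6818   0.2735  -0.642    0.0061]
tip [ 0.501  -0.0299  0.0586] [ 0.3131 -0.0198 -0.9495]
tip height along key axis 0.0008923808269901326 0.00012458871463975982
```

Emit:
play_rows(
  targets=[
    {"delta_pos": [0.001,0,-0.003],"delta_rot": [0,0,0],"claw": 0},
    {"delta_pos": [0.001,0,-0.004],"delta_rot": [0,0,0],"claw": 0},
    {"delta_pos": [0.001,0,-0.004],"delta_rot": [0,0,0],"claw": 0},
    {"delta_pos": [0.001,0,-0.004],"delta_rot": [0,0,0],"claw": 0},
  ],
)

```text
time: 8.78
eef_pos: [0.4943, -0.0294, 0.0796]
tcp_rot: [0.014, 0.586, -0.022, 0.81]
contact_force: [-10.2, -0.6, 15.5]
opening: -0.002
```

```bash
python3 -c "
from h import *
snap('k1')"
```

```text
8.7833 [ 0.4943 -0.0294  0.0796] -0.0015754115306769684 [-10.1702  -0.5788  15.4912]
```

Emit:
play_rows(
  targets=[
    {"delta_pos": [-0.0005,0,0.002],"delta_rot": [0,0,0],"claw": 0},
    {"delta_pos": [-0.0005,0,0.002],"delta_rot": [0,0,0],"claw": 0},
  ],
)

```text
time: 9.0
eef_pos: [0.4938, -0.0293, 0.0819]
tcp_rot: [0.013, 0.586, -0.022, 0.81]
contact_force: [-1.8, -0.5, 1.7]
opening: -0.002
```

Emit:
play_rows(
  targets=[
    {"delta_pos": [-0.0005,0,0.002],"delta_rot": [0,0,0],"claw": 0},
    {"delta_pos": [-0.0005,0,0.002],"delta_rot": [0,0,0],"claw": 0},
  ],
)

```text
time: 9.17
eef_pos: [0.4933, -0.0293, 0.0839]
tcp_rot: [0.013, 0.586, -0.022, 0.81]
contact_force: [-1.9, -0.7, 1.5]
opening: 0.005
```

Emit:
play_rows(
  targets=[
    {"delta_pos": [-0.0005,0,0.002],"delta_rot": [0,0,0],"claw": 0},
    {"delta_pos": [-0.0005,0,0.002],"delta_rot": [0,0,0],"claw": 0},
  ],
)

```text
time: 9.33
eef_pos: [0.4929, -0.0292, 0.086]
tcp_rot: [0.014, 0.586, -0.022, 0.81]
contact_force: [0.5, -0.5, 0.1]
opening: -0.0
```

Emit:
play_rows(
  targets=[
    {"delta_pos": [-0.001,0,0.004],"delta_rot": [0,0,0],"claw": 0},
    {"delta_pos": [-0.001,0,0.004],"delta_rot": [0,0,0],"claw": 0},
  ],
)

```text
time: 9.5
eef_pos: [0.4921, -0.0292, 0.0903]
tcp_rot: [0.014, 0.585, -0.022, 0.81]
contact_force: [-0.3, -0.2, -1.0]
opening: 0.001
```

```bash
python3 -c "
from h import *
im=snap('k2'); j=cv2.imread('pics/k1.png')
cv2.imwrite('pics/k12.png',np.hstack([cv2.resize(x[190:330,250:380],(390,420),interpolation=cv2.INTER_CUBIC) for x in (j,im)]))"
```

```text
9.5 [ 0.4921 -0.0292  0.0903] 0.0013181808388183307 [-0.2686 -0.1879 -1.0067]
```

View pics/k12.png

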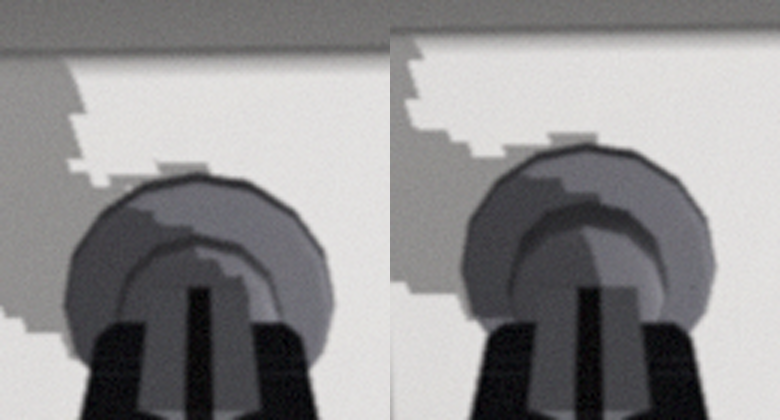

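Left frame (pressed): the cap wall has almost vanished into the bezel. Right frame (released): the wall is visible again. The force trace agrees, showing about 6 mm of travel to a hard stop, so the key press worked. Next is the weight.

```bash
python3 - <<'E'
from h import *
top=np.array([.4927,.3594,.0841]); ax=np.array([-.498,.0442,.866])
go(top+.09*ax,quatR(-ax,[.0885,.996,0])); print(top+.09*ax)
E
```

```text
dpos [-0.0442  0.3925  0.0718] rot/pi [array([-0.0034, -0.0647, -0.0117]), array([-0.4038,  0.0299,  0.902 ])] rows 9.628386555125282 [np.float64(1.65521897151189), np.float64(24.855790693614203)]
[0.4479 0.3634 0.162 ]
```

Emit:
play_rows(
  targets=[
    {"delta_pos": [-0.005,0,0.04],"delta_rot": [0,0,0],"claw": 55},
    {"delta_pos": [-0.01,0.02,0.072],"delta_rot": [0,0,0],"claw": 55},
    {"delta_pos": [-0.044,0.3925,0.072],"delta_rot": [-0.0034,-0.0647,-0.0117],"claw": 55},
    {"delta_pos": [-0.044,0.3925,0.072],"delta_rot": [-0.0034,-0.0647,-0.0117],"claw": 55},
    {"delta_pos": [-0.044,0.3925,0.072],"delta_rot": [-0.0034,-0.0647,-0.0117],"claw": 55},
    {"delta_pos": [-0.044,0.3925,0.072],"delta_rot": [-0.0034,-0.0647,-0.0117],"claw": 55},
    {"delta_pos": [-0.044,0.3925,0.072],"delta_rot": [-0.0034,-0.0647,-0.0117],"claw": 55},
    {"delta_pos": [-0.044,0.3925,0.072],"delta_rot": [-0.0034,-0.0647,-0.0117],"claw": 55},
    {"delta_pos": [-0.044,0.3925,0.072],"delta_rot": [-0.0034,-0.0647,-0.0117],"claw": 55},
    {"delta_pos": [-0.044,0.3925,0.072],"delta_rot": [-0.0034,-0.0647,-0.0117],"claw": 55},
    {"delta_pos": [-0.044,0.3925,0.072],"delta_rot": [-0.0034,-0.0647,-0.0117],"claw": 55},
    {"delta_pos": [-0.044,0.3925,0.072],"delta_rot": [-0.0034,-0.0647,-0.0117],"claw": 55},
    {"delta_pos": [-0.044,0.3925,0.072],"delta_rot": [-0.0034,-0.0647,-0.0117],"claw": 55},
    {"delta_pos": [-0.044,0.3925,0.072],"delta_rot": [-0.0034,-0.0647,-0.0117],"claw": 55},
  ],
)

```text
time: 10.72
eef_pos: [0.4476, 0.3632, 0.1616]
tcp_rot: [0.021, 0.5, -0.038, 0.865]
contact_force: [-1.4, 0.3, -1.0]
opening: 0.643
```

```bash
python3 - <<'E'
from h import *
im=snap('w6'); print(ctrl.get_state()["qpos"])
top=np.array([.4927,.3594,.0841]); ax=np.array([-.498,.0442,.866])
print("pred knob top, body top",P('',top,cal('w6')),P('',top-.028*ax,cal('w6')))
go(top+.09*ax,quatR(-ax,[.0885,.996,0]))
cv2.imwrite('pics/w6c.png',cv2.resize(im[80:380,160:480],None,fx=2,fy=2,interpolation=cv2.INTER_CUBIC))
E
```

```text
10.7167 [0.4476 0.3632 0.1616] 0.643133664346427 [-1.3517  0.3036 -1.0027]
[ 0.6339  0.0478  2.0943 -0.5608  0.6719 -0.4614]
pred knob top, body top [[314.6658 257.6156]] [[314.8768 244.1338]]
dpos [0.0001 0.0011 0.0005] rot/pi [array([ 0.0004, -0.0004,  0.0002]), array([-0.4974,  0.0449,  0.8663])] rows 0.030452727058433854 [np.float64(0.01585547188271118), np.float64(25.138086187448593)]
```

View pics/w6c.png

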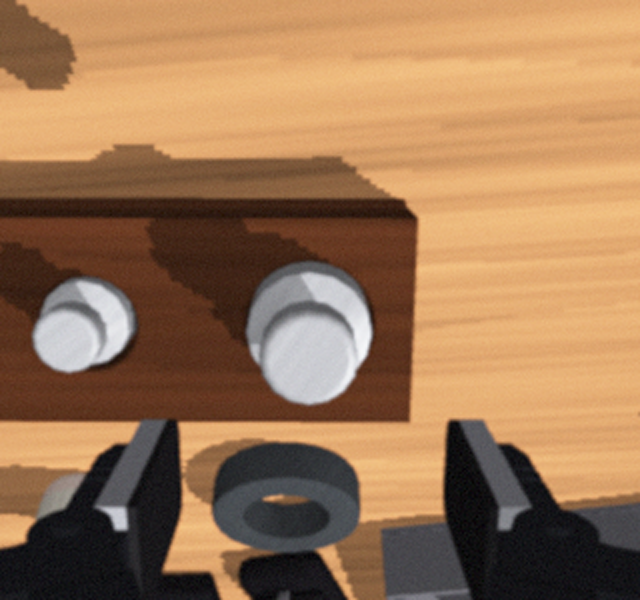

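The crop shows the knob top at full-frame (315,258), against a predicted (314.7,257.6), so I can go straight down along the weight's axis.

Emit:
play_rows(
  targets=[
    {"delta_pos": [0.0125,0,-0.0215],"delta_rot": [0,0,0],"claw": 55},
    {"delta_pos": [0.025,-0.001,-0.043],"delta_rot": [0,0,0],"claw": 55},
    {"delta_pos": [0.0375,-0.002,-0.0645],"delta_rot": [0,0,0],"claw": 55},
    {"delta_pos": [0.044,-0.003,-0.0757],"delta_rot": [0,0,0],"claw": 55},
    {"delta_pos": [0.044,-0.003,-0.0757],"delta_rot": [0,0,0],"claw": 55},
    {"delta_pos": [0.044,-0.003,-0.0757],"delta_rot": [0,0,0],"claw": 55},
    {"delta_pos": [0.044,-0.003,-0.0757],"delta_rot": [0,0,0],"claw": 55},
  ],
)

```text
time: 11.35
eef_pos: [0.4922, 0.3583, 0.0868]
tcp_rot: [0.022, 0.5, -0.04, 0.865]
contact_force: [0.2, 0.1, 1.2]
opening: 0.641
```

Emit:
play_rows(
  targets=[
    {"delta_pos": [0,0,0],"delta_rot": [0,0,0],"claw": 24},
    {"delta_pos": [0,0,0],"delta_rot": [0,0,0],"claw": 24},
    {"delta_pos": [0,0,0],"delta_rot": [0,0,0],"claw": 24},
    {"delta_pos": [0,0,0],"delta_rot": [0,0,0],"claw": 24},
    {"delta_pos": [0,0,0],"delta_rot": [0,0,0],"claw": 24},
    {"delta_pos": [0,0,0],"delta_rot": [0,0,0],"claw": 24},
    {"delta_pos": [0,0,0],"delta_rot": [0,0,0],"claw": 24},
  ],
  newtons=70,
)

```text
time: 11.93
eef_pos: [0.4924, 0.3586, 0.0886]
tcp_rot: [0.022, 0.499, -0.04, 0.865]
contact_force: [-3.2, -2.0, 6.3]
opening: 0.32
```

```bash
python3 - <<'E'
from h import *
s=ctrl.get_state(); top=np.array([.4927,.3594,.0841]); ax=np.array([-.498,.0442,.866])
R=Ro.from_quat(s["tcp_rot"]); d=s["eef_pos"]-top; print("tcp rel knob top: along",d@ax,"perp",d-(d@ax)*ax,R.as_matrix()[:,0],s["opening"]*85.4,s["contact_force"])
E
```

```text
tcp rel knob top: along 0.004032817079330319 perp [ 0.0017 -0.001   0.001 ] [ 0.4991 -0.0462 -0.8653] 27.31853223872977 [-3.2104 -2.0493  6.3209]
```

Emit:
play_rows(
  targets=[
    {"delta_pos": [-0.0025,0,0.0043],"delta_rot": [0,0,0],"claw": 24},
    {"delta_pos": [-0.005,0.0005,0.0087],"delta_rot": [0,0,0],"claw": 24},
    {"delta_pos": [-0.005,0.0005,0.0087],"delta_rot": [0,0,0],"claw": 24},
  ],
)

```text
time: 12.18
eef_pos: [0.4869, 0.3592, 0.098]
tcp_rot: [0.022, 0.499, -0.039, 0.866]
contact_force: [1.4, -0.6, -3.3]
opening: 0.319
```

Emit:
play_rows(
  targets=[
    {"delta_pos": [-0.006,0.0005,0.0104],"delta_rot": [0,0,0],"claw": 24},
    {"delta_pos": [-0.012,0.001,0.0208],"delta_rot": [0,0,0],"claw": 24},
    {"delta_pos": [-0.02,0.0018,0.0346],"delta_rot": [0,0,0],"claw": 24},
    {"delta_pos": [-0.0275,0.0025,0.0476],"delta_rot": [0,0,0],"claw": 24},
    {"delta_pos": [-0.0275,0.0025,0.09],"delta_rot": [0,0,0],"claw": 24},
    {"delta_pos": [-0.0275,0.0025,0.13],"delta_rot": [0,0,0],"claw": 24},
    {"delta_pos": [-0.0275,0.0025,0.15],"delta_rot": [0,0,0],"claw": 24},
    {"delta_pos": [-0.0275,0.0025,0.15],"delta_rot": [0,0,0],"claw": 24},
    {"delta_pos": [-0.0275,0.0025,0.15],"delta_rot": [0,0,0],"claw": 24},
    {"delta_pos": [-0.0275,0.0025,0.15],"delta_rot": [0,0,0],"claw": 24},
  ],
)

```text
time: 13.02
eef_pos: [0.4575, 0.3606, 0.2441]
tcp_rot: [0.021, 0.501, -0.041, 0.864]
contact_force: [0.2, -1.2, -5.4]
opening: 0.32
```

```bash
python3 - <<'E'
from h import *
s=ctrl.get_state(); print(s["contact_force"],s["opening"])
# tcp is ~72mm above weight underside along axis
go([.6281,.0225,.082+.072+.05],quatR([0,0,-1],[.05,1,0]))
E
```

```text
[ 0.1584 -1.2141 -5.3982] 0.3204276678060971
dpos [ 0.1706 -0.3381 -0.0401] rot/pi [array([0.0131, 0.1649, 0.0126]), array([ 0.2529, -0.02  , -0.9544])] rows 9.131706847811762 [np.float64(4.169704763006717), np.float64(24.825549177473533)]
```

Emit:
play_rows(
  targets=[
    {"delta_pos": [0.017,-0.034,0],"delta_rot": [0.0015,0.018,0.0014],"claw": 24},
    {"delta_pos": [0.034,-0.068,0],"delta_rot": [0.003,0.036,0.0028],"claw": 24},
    {"delta_pos": [0.051,-0.101,0],"delta_rot": [0.0045,0.054,0.0042],"claw": 24},
    {"delta_pos": [0.068,-0.135,-0.005],"delta_rot": [0.006,0.072,0.0056],"claw": 24},
    {"delta_pos": [0.085,-0.169,-0.005],"delta_rot": [0.0075,0.09,0.007],"claw": 24},
    {"delta_pos": [0.102,-0.203,-0.01],"delta_rot": [0.009,0.108,0.0084],"claw": 24},
    {"delta_pos": [0.119,-0.237,-0.01],"delta_rot": [0.0105,0.126,0.0098],"claw": 24},
    {"delta_pos": [0.136,-0.27,-0.015],"delta_rot": [0.012,0.144,0.011],"claw": 24},
    {"delta_pos": [0.153,-0.304,-0.02],"delta_rot": [0.013,0.162,0.0125],"claw": 24},
    {"delta_pos": [0.163,-0.325,-0.02],"delta_rot": [0.0131,0.1649,0.0126],"claw": 24},
    {"delta_pos": [0.1706,-0.338,-0.02],"delta_rot": [0.0131,0.1649,0.0126],"claw": 24},
    {"delta_pos": [0.1706,-0.338,-0.02],"delta_rot": [0.0131,0.1649,0.0126],"claw": 24},
    {"delta_pos": [0.1706,-0.338,-0.02],"delta_rot": [0.0131,0.1649,0.0126],"claw": 24},
    {"delta_pos": [0.1706,-0.338,-0.02],"delta_rot": [0.0131,0.1649,0.0126],"claw": 24},
    {"delta_pos": [0.1706,-0.338,-0.02],"delta_rot": [0.0131,0.1649,0.0126],"claw": 24},
  ],
)

```text
time: 14.27
eef_pos: [0.6271, 0.0242, 0.2232]
tcp_rot: [0.017, 0.707, -0.017, 0.706]
contact_force: [-0.0, 0.4, -4.4]
opening: 0.316
```

```bash
python3 - <<'E'
from h import *
s=ctrl.get_state(); print(s["time"],s["contact_force"],s["opening"],Ro.from_quat(s["tcp_rot"]).as_matrix()[:,0])
w=snap('w7')
a=ctrl.read_camera('side'); b=ctrl.read_camera('scene')
up=lambda im,x,y:cv2.resize(im[y:y+100,x:x+100],(400,400),interpolation=cv2.INTER_CUBIC)
pa=P('side',s["eef_pos"]+[0,0,-.04])[0].astype(int); pb=P('scene',s["eef_pos"]+[0,0,-.04])[0].astype(int); print(pa-50,pb-50)
m=np.hstack([up(a,*(pa-50)),up(b,*(pb-50))]); cv2.imwrite('pics/m7.png',m)
go([.6281,.0225,.22],quatR([0,0,-1],[.05,1,0]))
E
```

```text
14.2667 [-0.0164  0.3932 -4.3941] 0.3159230634072176 [-0.0016  0.0006 -1.    ]
14.2667 [0.6271 0.0242 0.2232] 0.3159230634072176 [-0.0164  0.3932 -4.3941]
[252 153] [280 155]
dpos [ 0.0005 -0.0013 -0.0042] rot/pi [array([-0.    ,  0.    , -0.0005]), array([-0.    , -0.0001,  0.9995])] rows 0.10635635537076633 [np.float64(0.012832936066523656), np.float64(25.126889298007)]
```

Emit:
play_rows(
  targets=[
    {"delta_pos": [0.002,-0.0015,-0.02],"delta_rot": [0,0,0],"claw": 24},
    {"delta_pos": [0.002,-0.0015,-0.04],"delta_rot": [0,0,0],"claw": 24},
    {"delta_pos": [0.002,-0.0015,-0.052],"delta_rot": [0,0,0],"claw": 24},
    {"delta_pos": [0.002,-0.0015,-0.059],"delta_rot": [0,0,0],"claw": 24},
    {"delta_pos": [0.002,-0.0015,-0.062],"delta_rot": [0,0,0],"claw": 24},
    {"delta_pos": [0.002,-0.0015,-0.063],"delta_rot": [0,0,0],"claw": 24},
    {"delta_pos": [0.002,-0.0015,-0.063],"delta_rot": [0,0,0],"claw": 24},
    {"delta_pos": [0.002,-0.0015,-0.063],"delta_rot": [0,0,0],"claw": 24},
  ],
)

```text
time: 15.08
eef_pos: [0.6304, 0.0223, 0.1626]
tcp_rot: [0.017, 0.706, -0.017, 0.708]
contact_force: [0.2, 0.1, -4.2]
opening: 0.317
```

Emit:
play_rows(
  targets=[
    {"delta_pos": [0,0,-0.001],"delta_rot": [0,0,0],"claw": 24},
    {"delta_pos": [0,0,-0.003],"delta_rot": [0,0,0],"claw": 24},
    {"delta_pos": [0,0,-0.003],"delta_rot": [0,0,0],"claw": 24},
    {"delta_pos": [0,0,-0.003],"delta_rot": [0,0,0],"claw": 24},
  ],
)

```text
time: 15.42
eef_pos: [0.6304, 0.0223, 0.1596]
tcp_rot: [0.017, 0.706, -0.017, 0.708]
contact_force: [0.0, 0.3, -4.7]
opening: 0.321
```

Emit:
play_rows(
  targets=[
    {"delta_pos": [0,0,-0.001],"delta_rot": [0,0,0],"claw": 24},
    {"delta_pos": [0,0,-0.0025],"delta_rot": [0,0,0],"claw": 24},
    {"delta_pos": [0,0,-0.0025],"delta_rot": [0,0,0],"claw": 24},
    {"delta_pos": [0,0,-0.0025],"delta_rot": [0,0,0],"claw": 24},
  ],
)

```text
time: 15.75
eef_pos: [0.6303, 0.0223, 0.1568]
tcp_rot: [0.017, 0.706, -0.017, 0.708]
contact_force: [0.2, -1.0, -5.2]
opening: 0.321
```

Emit:
play_rows(
  targets=[
    {"delta_pos": [0,0,-0.001],"delta_rot": [0,0,0],"claw": 24},
    {"delta_pos": [0,0,-0.0025],"delta_rot": [0,0,0],"claw": 24},
    {"delta_pos": [0,0,-0.0025],"delta_rot": [0,0,0],"claw": 24},
    {"delta_pos": [0,0,-0.0025],"delta_rot": [0,0,0],"claw": 24},
  ],
)

```text
time: 16.08
eef_pos: [0.6301, 0.0223, 0.1541]
tcp_rot: [0.017, 0.706, -0.017, 0.707]
contact_force: [-0.5, -0.5, -5.6]
opening: 0.32
```

Emit:
play_rows(
  targets=[
    {"delta_pos": [0,0,-0.001],"delta_rot": [0,0,0],"claw": 24},
    {"delta_pos": [0,0,-0.002],"delta_rot": [0,0,0],"claw": 24},
    {"delta_pos": [0,0,-0.002],"delta_rot": [0,0,0],"claw": 24},
    {"delta_pos": [0,0,-0.002],"delta_rot": [0,0,0],"claw": 24},
  ],
)

```text
time: 16.42
eef_pos: [0.63, 0.0223, 0.1519]
tcp_rot: [0.017, 0.707, -0.017, 0.707]
contact_force: [0.3, -0.0, -4.7]
opening: 0.317
```

Emit:
play_rows(
  targets=[
    {"delta_pos": [0,0,-0.001],"delta_rot": [0,0,0],"claw": 24},
    {"delta_pos": [0,0,-0.002],"delta_rot": [0,0,0],"claw": 24},
    {"delta_pos": [0,0,-0.002],"delta_rot": [0,0,0],"claw": 24},
    {"delta_pos": [0,0,-0.002],"delta_rot": [0,0,0],"claw": 24},
  ],
)

```text
time: 16.75
eef_pos: [0.6303, 0.0223, 0.1503]
tcp_rot: [0.017, 0.706, -0.017, 0.708]
contact_force: [0.2, -0.2, -2.9]
opening: 0.319
```

Emit:
play_rows(
  targets=[
    {"delta_pos": [0,0,-0.001],"delta_rot": [0,0,0],"claw": 24},
    {"delta_pos": [0,0,-0.002],"delta_rot": [0,0,0],"claw": 24},
    {"delta_pos": [0,0,-0.002],"delta_rot": [0,0,0],"claw": 24},
    {"delta_pos": [0,0,-0.002],"delta_rot": [0,0,0],"claw": 24},
  ],
)

```text
time: 17.08
eef_pos: [0.6304, 0.0222, 0.1486]
tcp_rot: [0.017, 0.706, -0.017, 0.708]
contact_force: [-1.1, 0.1, -2.0]
opening: 0.316
```

Emit:
play_rows(
  targets=[
    {"delta_pos": [0,0,-0.001],"delta_rot": [0,0,0],"claw": 24},
    {"delta_pos": [0,0,-0.002],"delta_rot": [0,0,0],"claw": 24},
    {"delta_pos": [0,0,-0.002],"delta_rot": [0,0,0],"claw": 24},
    {"delta_pos": [0,0,-0.002],"delta_rot": [0,0,0],"claw": 24},
  ],
)

```text
time: 17.42
eef_pos: [0.6306, 0.0222, 0.1469]
tcp_rot: [0.017, 0.706, -0.017, 0.708]
contact_force: [-1.2, -0.2, -0.9]
opening: 0.321
```

Emit:
play_rows(
  targets=[
    {"delta_pos": [0,0,0],"delta_rot": [0,0,0],"claw": 32},
    {"delta_pos": [0,0,0],"delta_rot": [0,0,0],"claw": 38},
    {"delta_pos": [0,0,0],"delta_rot": [0,0,0],"claw": 50},
    {"delta_pos": [0,0,0],"delta_rot": [0,0,0],"claw": 65},
    {"delta_pos": [0,0,0],"delta_rot": [0,0,0],"claw": 65},
    {"delta_pos": [0,0,0],"delta_rot": [0,0,0],"claw": 65},
    {"delta_pos": [0,0,0],"delta_rot": [0,0,0],"claw": 65},
    {"delta_pos": [0,0,0.02],"delta_rot": [0,0,0],"claw": 65},
    {"delta_pos": [0,0,0.06],"delta_rot": [0,0,0],"claw": 65},
    {"delta_pos": [0,0,0.1],"delta_rot": [0,0,0],"claw": 65},
    {"delta_pos": [0,0,0.14],"delta_rot": [0,0,0],"claw": 65},
    {"delta_pos": [0,0,0.15],"delta_rot": [0,0,0],"claw": 65},
    {"delta_pos": [0,0,0.15],"delta_rot": [0,0,0],"claw": 65},
  ],
)

```text
time: 18.5
eef_pos: [0.6327, 0.022, 0.3032]
tcp_rot: [0.017, 0.702, -0.017, 0.712]
contact_force: [-0.3, 0.1, 0.3]
opening: 0.76
```

```bash
python3 - <<'E'
from h import *
w=snap('w8'); a=ctrl.read_camera('side'); b=ctrl.read_camera('scene')
r=lambda im,s,t:cv2.resize(im[s],t,interpolation=cv2.INTER_CUBIC)
# wrist 160..480 x 80..320 ; side scale+cups ; scene
top=np.hstack([r(w,np.s_[60:300,160:480],(400,300)),r(a,np.s_[180:300,250:410],(400,300))])
bot=np.hstack([r(b,np.s_[150:300,250:450],(400,300)),r(a,np.s_[200:260,275:355],(400,300))])
cv2.imwrite('pics/fin.png',np.vstack([top,bot]))
E
```

```text
18.5 [0.6327 0.022  0.3032] 0.760167310186888 [-0.3147  0.1047  0.3215]
```

View pics/fin.png

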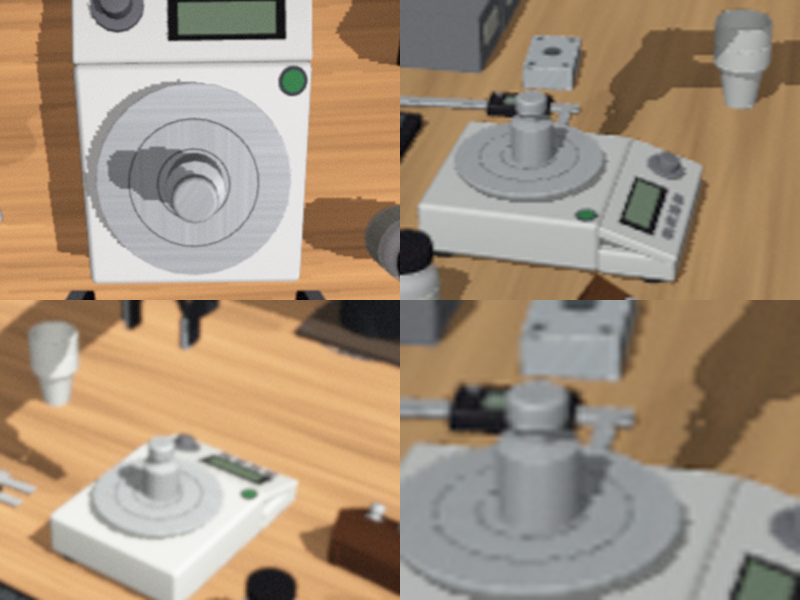

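The weight stands upright and concentric with the rings, the stack is upright and the arm is clear. I'll do one numeric check of the offset and hand in.

```bash
python3 - <<'E'
from h import *
c=cal('w8'); k=ray('',(316,218.4),.145,c); p=ray('',(315.2,205.6),.077,c); d=k-p; print("knob",k,"pan",p,"offset mm",np.hypot(*d[:2])*1e3)
s=ctrl.get_state(); print(s["time"],s["contact_force"])
if np.hypot(*d[:2])<.009: print(ctrl.sign_off())
E
```

```text
knob [0.6268 0.0233 0.145 ] pan [0.6306 0.0223 0.077 ] offset mm 3.992031055798561
18.65 [-0.0146  0.2357 -0.3405]
the job is handed in; nothing more can be done
None
```

I finished the daily check of the scale and handed it in at about 18.7 s of the 58 s allowed.

- **Cups:** The cup from the pan is stacked in the other cup and released. The camera views show the two collars flush and the stack upright.
- **Zero key:** I pressed it on the empty pan and let it go. Force and travel showed about 6 mm down to a hard stop at around 18 N. The camera showed the cap sunk while pressed and up again afterwards.
- **Weight:** The 500 g weight came out along its own axis and was lowered until the scale carried most of its load, then released. It looks upright, and the knob is about 4 mm from the pan centre (limit 12 mm), measured from a picture with about 2 mm calibration error.
- **Pan:** It had sunk about 5 mm just before release, judged from arm height and force. I could not read the pan's travel directly.
- **Arm:** It is clear of everything, with outside force near zero.

Two readings disagreed slightly:
- The fingertips met the zero key about 3 mm earlier than I had calculated.
- The first stand-pose fit was poor because "85 deep" appears to be measured along the slope.

Neither changed the outcome, because the force readings and close-up views settled both.

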